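Clamp the transmitter home in the test jig

ROBOT

A 7-joint arm with a two-finger parallel gripper is mounted at the origin on the work surface. World frame = base frame: x ahead of the robot, y to its left, z up, the work surface at z = 0. Lengths are in m, angles in rad, forces in N, time in s.
With the tool pointing down it reaches from about 0.425 to 0.925 m from the base axis. Payload 6.8 kg.
Tool frame: the origin (TCP) lies between the finger pads, 19 mm behind the fingertips; this is the grasp point; z points along the fingers, y is the line along which they close (so a half turn about z gives the same grasp; the last joint's range is limited). The gripper opens to 85 mm and grips with 20 to 120 N. Pads are 22 mm wide; open, the fingers measure 114 mm over their backs; the gripper's body (76 mm by 85 mm) begins 54 mm behind the grasp point. The pads swing forward as they close: fully open they stand 13 mm farther back than shut.
Start: joints at [-1.269, 0.477, 0.022, 1.555, -0.011, 1.109, -0.083], TCP at [0.269, 0.619, 0.25] pointing down, gripper open.
Joint ranges: [-2.96, 2.96], [-0.34, 2.1], [-1.41, 1.46], [0.24, 2.44], [-1.37, 4.51], [0.17, 1.92], [-2.96, 2.96]. Speed limits (rad/s): [2.39, 2.39, 3.14, 3.14, 3.14, 3.14, 3.14].

INTERFACE

Orientations are given as a rotation vector (axis times angle).
In Python, from bench import r gives the robot as it stands.
- The arm moves only by the tool move_arm, never from a script. Its argument "rows" is one flat list of numbers, 4 for each row, row after row: the shift along the tool's x, y, z in cm, then the turn about the tool's z in degrees. In form: [tx, ty, tz, twist, tx, ty, tz, twist, ...]. A call has 1 to 10 rows; each row is the pose to reach, as a shift and turn from the pose commanded when the call began, along the tool's axes at that moment; what a row does not reach only later rows make up. A row lasts 1/8 s, in which the tool goes at most 62.5 mm and 10.7 degrees, less where a joint would pass 70% of its speed; a pose out of reach is approached as far as the arm can. A call with a gripper value outside its range is refused whole. "fingers" is the opening, from 0 (shut) to 1 (fully open), set as the call begins (left out, the last holds). The fingers move at their own pace and stop on an object; "newtons" is the grip in N (left out, the last holds). Time passes only in rows, so rows that repeat a pose let the fingers close. It gives the time, the measured TCP pose, the force, the opening and the grip force at its end, in the units of the state.
- r.get_obs(): the state, without advancing time (a new reading comes with each control period).
- r.grab_frame(name): name is "scene" or "top" or "wrist"; returns the picture (400x640x3 uint8, blue, green, red); there is no depth.
- r.camera_params(name): a dict with "fx", "fy", "cx", "cy" (pixels), "world_from_camera" (4x4, takes a point from camera to world coordinates). Camera axes: x right, y down, z forward; pixel columns grow to the right and rows downward; lengths in m; the calibration is good to about 2 mm. A picture is of the moment at which its call begins: read the wrist's pose just before it. camera_params takes no time and is no camera call; for the wrist camera it gives the pose at the moment of the call.
- r.hand_in(): hands the job in; it is judged then, once.
The state is a dict: "clock": time; "joints": joint angles; "qvel": joint speeds; "tau": joint torques, N m; "tcp_pos": TCP position; "orientation": TCP orientation; "contact_force": force on the tool from outside, world axes, zero at the start; "moment": the same for the moment, N m; "grip_width": finger opening in m; "gripper_force": force on a finger pad.
Only numpy, scipy, OpenCV 4.12 (cv2) and the standard library are available. Lean on these libraries where they do the work, as an engineer would, in place of code of your own. Each camera call takes 0.05 s, during which the arm holds its last target. There are 200 camera calls.

TASK

Slide the jig's carriage, with the blue transmitter on it, all the way up to its stop against the grey clamp block. Then turn the clamp knob clockwise until it clicks past its detent and stays locked, its steel arm lying over the carriage; do not knock over the little pressure gauge standing beside the jig.

Things in the scene. Friction and masses are not known exactly. Their poses are not given: they have to be found in the camera images.
- jig: Fixed test jig: aluminium base plate 190 (x) x 310 (y) x 12 mm; origin at the centre of its underside, on the bench, z up. The carriage slides along the jig's own +y; at that end a grey clamp block (110 x 94 mm, centre x -5, y 103, top 34 mm above the bench, face at y 56) is its stop. The knob's vertical axis is at x -20, y 105 mm.
- carriage (a joint): Travel of the steel carriage along jig +y, m: 0 furthest from the block, 0.09 home at the stop; rubs with about 3 N, stays put. Plate 110 (x) x 100 (y) mm, top 32 mm above the bench, centred at jig x 0, y -85 mm + travel. It carries the blue transmitter (66 mm round, lying along x, jig x 7 to 63, up to 104 mm above the bench) and, on its -x side, an upright steel tab to move it by.
- tab_top (a point): Centre of the top of the carriage's upright steel tab, 96 mm above the bench. The tab is 12 mm thick along the sliding direction (jig y), 30 mm wide along jig x, and rises 64 mm above the plate. Site axes as the jig's. The tab is at jig x -35, y -95 mm + travel.
- knob (a joint): Angle of the clamp knob, rad, growing clockwise seen from above; 0 to 1.5 (end stop). Turns freely up to about 0.45; a sprung detent then resists (up to about 0.15 N m) until about 0.85, past which it snaps on by itself; from 1.25 it is locked and cannot fall back. Let go before 0.85, it springs back.
- knob_grip (a point): Point on the knob's vertical axis at the height to grip with the TCP, 77 mm above the bench. The knob is a black bar 46 mm long, 14 mm thick, from 54 to 88 mm above the bench, on a disc of 48 mm diameter (top at 54). Site x axis lies along the bar and along the steel clamp arm, z up; it turns with the knob. Locked, x points nearly along the jig's -y (exactly at 1.40 rad).
- clamp_end (a point): Top of the free end of the steel clamp arm, 70 mm from the knob's axis, 46 mm above the bench; the arm is 18 mm wide and 10 mm thick, below the knob's disc and fixed to the knob. Locked, it lies over the black pad on the carriage.
- gauge: Loose pressure gauge with round white face, standing upright on a brass foot of 48 mm diameter on the bench about 225 mm from the jig's centre to its +y side; 80 mm high, dial 56 mm across; origin at the centre of its underside.
Things that resemble listed ones, but are neither listed nor needed, are in the scene too. There is more than one size of the gauge; the one meant has the size given above.

How it is judged:
On the way, in this order (a step that is already met when the one before it is completed fails the run):
1. the carriage is pushed home against its stop (value of joint carriage above 0.0865 m), for 0.2 s.
2. the clamp knob is turned past its detent (value of joint knob above 1.15 rad), for 0.2 s.
At the end, for the whole second after the job is handed in: The carriage is home (within 3.5 mm of its stop), the knob rests past its detent in the locked place (beyond 1.15 rad), and the gauge stands upright (value of joint carriage above 0.0865 m and value of joint knob above 1.15 rad and velocity of joint knob below 0.1 rad/s and angle between gauge's own z axis and vertical below 0.3 rad); the robot touches nothing.
It fails at once if the pressure gauge is knocked over (tilted over 0.6 rad) (angle between gauge's own z axis and vertical above 0.6 rad).
It also fails if it takes over 48 s, if anything falls off the work surface, if the arm or the gripper's body presses on something with over 40 N, if the wrist force passes 120 N, or if a joint passes its speed limit or range.

## Working session

There is one attempt and no reset: what is moved stays moved. The work goes in short steps, Python scripts to look and compute and a tool call to move; the robot and the scene stay as the last step left them, time stands still between calls to the robot, and variables do not carry over. Pictures are saved under pics/ and viewed, at most 10 in all, crops included, and the job is handed in when it is done.

Besides the shell and the picture viewer there is one more tool, called after "Emit:" as name(argument=value, ...) on one line, values as JSON. move_arm: Moves the arm, as the interface text tells. Its arguments: {"type":"object","properties":{"rows":{"type":"array"},"fingers":{"type":"number"},"newtons":{"type":"number"}},"required":["rows"]}

```bash
mkdir -p pics
python3 - <<'E'
from bench import r
import cv2,json
for n in("scene","top"):
    cv2.imwrite(f"pics/{n}0.png",r.grab_frame(n)); p=r.camera_params(n); print(n,p)
o=r.get_obs(); print(o["clock"],o["tcp_pos"],o["orientation"],o["grip_width"])
E
```

```text
scene {'fx': 515.5842928176619, 'fy': 515.5842928176619, 'cx': 324.88856451685564, 'cy': 203.42752127232072, 'world_from_camera': array([[-0.60448221,  0.54921225, -0.57703307,  1.16215489],
       [ 0.79646347,  0.43096299, -0.42416606,  0.54252504],
       [ 0.0157227 , -0.71598659, -0.69793696,  0.82315064],
       [ 0.        ,  0.        ,  0.        ,  1.        ]])}
top {'fx': 393.499424131858, 'fy': 393.499424131858, 'cx': 325.2397439373548, 'cy': 199.32786024363102, 'world_from_camera': array([[ 0.02033629, -0.98530795,  0.16957204,  0.41668094],
       [-0.99967832, -0.02261039, -0.01149043,  0.11825153],
       [ 0.0151557 , -0.16928382, -0.98545081,  0.78157753],
       [ 0.        ,  0.        ,  0.        ,  1.        ]])}
0.1 [0.26872448 0.61868371 0.24914596] [-6.39060599e-01 -3.07569525e+00  2.45309916e-03] 0.08536412328584153
```

View pics/top0.png

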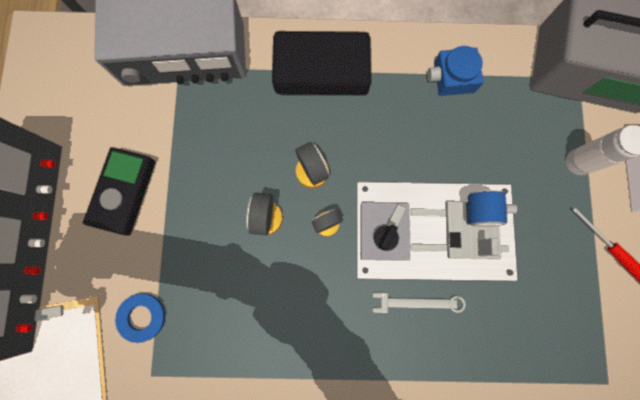

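View pics/scene0.png

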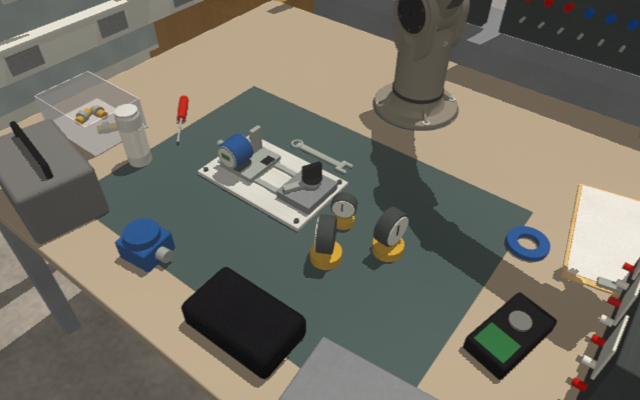

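The top view shows the jig plate at about (357–516, 183–279), with the block on its left, which is jig +y (roughly world +y). The carriage is at the right, with the transmitter at (487,208), the tab at (488,243) and the knob at (388,235). There are three gauges, at (312,163), (263,213) and (327,220). A wrench-like part lies at (420,303).

```bash
cat > h.py <<'E'
import numpy as np, cv2
def ray(p,uv,z):
    T=p["world_from_camera"]; d=T[:3,:3]@np.array([(uv[0]-p["cx"])/p["fx"],(uv[1]-p["cy"])/p["fy"],1.])
    return T[:3,3]+d*(z-T[2,3])/d[2]
def pix(p,X):
    T=p["world_from_camera"]; c=T[:3,:3].T@(np.asarray(X)-T[:3,3]); return np.array([p["fx"]*c[0]/c[2]+p["cx"],p["fy"]*c[1]/c[2]+p["cy"]])
E
python3 - <<'E'
from h import *; from bench import r
p=r.camera_params("top"); im=cv2.imread("pics/top0.png"); ps=r.camera_params("scene"); sc=cv2.imread("pics/scene0.png")
hsv=cv2.cvtColor(im,cv2.COLOR_BGR2HSV)
m=((hsv[...,2]>185)&(hsv[...,1]<40)).astype(np.uint8); m[:, :340]=0;m[:,540:]=0;m[:170]=0;m[290:]=0
c=np.vstack([c for c in cv2.findContours(m,0,1)[0] if cv2.contourArea(c)>100]); 
W=np.array([ray(p,q[0],.012)[:2] for q in cv2.convexHull(c)],np.float32)
(cx,cy),s,a=cv2.minAreaRect(W); print("rect",cx,cy,s,a)
b=cv2.boxPoints(((cx,cy),s,a)); print(b)
# gauges: yellow feet
m=cv2.inRange(hsv,(10,120,120),(30,255,255)); m[:, :240]=0; m[:,345:]=0; m[:140]=0;m[245:]=0
for q in cv2.findContours(m,0,1)[0]:
    if cv2.contourArea(q)>30: print("foot",cv2.boundingRect(q),ray(p,cv2.minEnclosingCircle(q)[0],.006)[:2],cv2.minEnclosingCircle(q)[1]*.75/393*2)
a=cv2.resize(im[140:290,230:530],None,fx=2.6,fy=2.6,interpolation=2)
b=cv2.resize(sc[120:275,190:420],None,fx=2.6,fy=2.6)[:, :780]
cv2.imwrite("pics/c1.png",a)
cv2.imwrite("pics/c2.png",b)
E
```

```text
rect 0.492692768573761 -0.10858917236328125 (0.18870972096920013, 0.3088127374649048) 0.34578755497932434
[[ 0.39740777  0.04524494]
 [ 0.3992715  -0.26356217]
 [ 0.58797777 -0.26242328]
 [ 0.58611405  0.04638383]]
foot (319, 224, 20, 12) [0.49183478 0.10158053] 0.04012213044494163
foot (268, 204, 15, 30) [0.50918015 0.21576697] 0.05651600306270687
foot (296, 162, 29, 26) [0.60556269 0.13915318] 0.06260045612131367
```

View pics/c1.png

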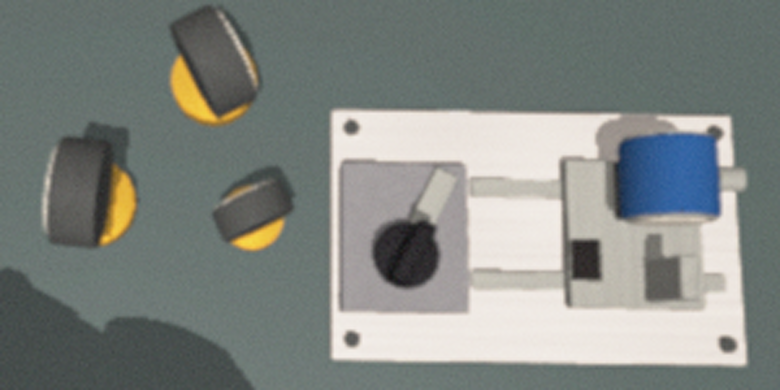

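View pics/c2.png

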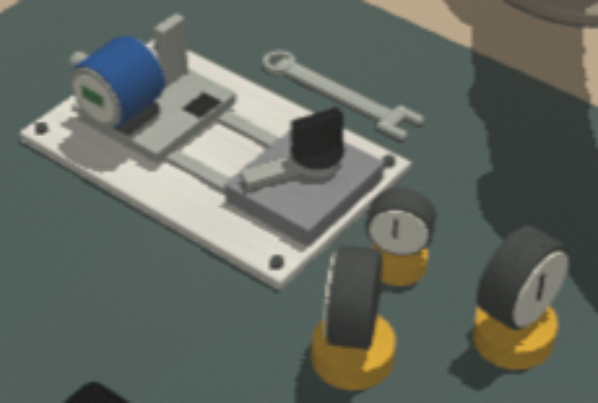

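Three gauges could be the one meant. The one at (327,220) has a foot of about 45 mm and stands about 0.215 m from the jig centre on its +y side, almost on the axis, so it fits. The ones at (312,163) and (263,213) are larger and further off. The crops confirm this. The clamp arm currently points up and to the right, and the tab top is near crop pixel (689,276).

```bash
cat >> h.py <<'E'
A=np.deg2rad(.35); O=np.array([.4927,-.1086]); RJ=np.array([[np.cos(A),-np.sin(A)],[np.sin(A),np.cos(A)]])
def j2w(x,y): return O+RJ@np.array([x,y])
def w2j(w): return RJ.T@(np.asarray(w)[:2]-O)
def tool(o,w,z):  # shift in tool axes, cm, to world target
    from scipy.spatial.transform import Rotation as R
    d=np.r_[w,z]-o["tcp_pos"]; return np.round(R.from_rotvec(o["orientation"]).as_matrix().T@d*100,2)
def yaw(o):
    from scipy.spatial.transform import Rotation as R
    y=R.from_rotvec(o["orientation"]).as_matrix()[:,1]; return np.rad2deg(np.arctan2(y[1],y[0]))
E
python3 - <<'E'
from h import *; from bench import r
p=r.camera_params("top"); o=r.get_obs()
c=lambda u,v:(230+u/2.6,140+v/2.6)
print("tab top",w2j(ray(p,c(689,276),.096)))
print("carriage edge",w2j(ray(p,c(563,230),.032)),"block face",w2j(ray(p,c(468,230),.034)))
k=j2w(-.020,.105); print("knob px",(pix(p,[*k,.088])-[230,140])*2.6, "w",k)
e=ray(p,c(446,174),.046)[:2]; d=e-k; print("arm end",np.linalg.norm(d),np.rad2deg(np.arctan2(d[1],d[0])))
print("yaw",yaw(o)); 
for t in (.018,.021,.024): print(t,j2w(-.035,-.095+t))
print(tool(o,[.47,.30],.24),tool(o,j2w(-.035,-.074),.18),tool(o,j2w(-.035,-.074),.082))
E
```

```text
tab top [-0.03457519 -0.0786202 ]
carriage edge [ 0.00152964 -0.01563523] block face [0.00022598 0.05512564]
knob px [413.47995782 250.92880285] w [ 0.47205897 -0.00372413]
arm end 0.06771168658449046 -27.78284389450829
yaw 66.52445629470357
0.018 [ 0.45817102 -0.18581236]
0.021 [ 0.45815269 -0.18281242]
0.024 [ 0.45813436 -0.17981248]
[-31.16 -21.21   0.95] [-49.3  -65.96   7.02] [-49.3  -65.94  16.82]
```

Emit:
move_arm(rows=[-6, -4, 0, 0, -12, -8, 0, -4, -18, -12, 0, -8, -24, -16, 0.5, -12, -31, -21, 1, -16, -33, -27, 1, -20, -35, -33, 1, -23.8, -38, -39, 1, -23.8, -40.5, -45, 2, -23.8, -43, -51, 3, -23.8], fingers=1)

```text
clock: 1.35
tcp_pos: [0.4598, 0.0439, 0.2278]
orientation: [-0.009, 3.141, 0.0]
contact_force: [0.5, 0.4, -0.5]
grip_width: 0.0856
gripper_force: 0.0
```

Run:
```python
from h import *; from bench import r
o=r.get_obs(); print(o["clock"],o["tcp_pos"],yaw(o),o["contact_force"]); print(tool(o,j2w(-.035,-.078),.18))
```

```text
1.35 [0.45980075 0.04393509 0.22784931] 90.3160607626153 [ 0.53334176  0.44299658 -0.53494249]
[  0.29 -23.07   4.78]
```

Emit:
move_arm(rows=[0, -5, 0, 0, 0, -10, 0, 0, 0, -15, 0, 0, 0, -19, 2, 0, 0.2, -22, 4.5, 0, 0.2, -22, 4.5, 0, 0.2, -22, 4.5, 0])

```text
clock: 2.22
tcp_pos: [0.4593, -0.1734, 0.1829]
orientation: [0.009, -3.141, -0.001]
contact_force: [-0.4, 0.7, 0.1]
grip_width: 0.0855
gripper_force: 0.0
```

Run:
```python
from h import *; from bench import r
o=r.get_obs(); print(o["clock"],o["tcp_pos"],yaw(o),o["contact_force"]); print(tool(o,j2w(-.035,-.078),.18),w2j(o["tcp_pos"]))
p=r.camera_params("wrist"); im=r.grab_frame("wrist")
q=r.camera_params("top"); t=r.grab_frame("top")
print("pred tab px",pix(p,[*j2w(-.035,-.078),.096]),"tcp",pix(p,o["tcp_pos"]))
cv2.imwrite("pics/w1.png",im); cv2.imwrite("pics/t1.png",t)
```

```text
2.225 [ 0.45929994 -0.17335269  0.18288135] 90.34302285583988 [-0.37195465  0.67600731  0.11636106]
[ 0.12 -1.35  0.29] [-0.03379499 -0.06454746]
pred tab px [297.12237448 208.6432714 ] tcp [315.61157939 275.47840221]
```

View pics/w1.png

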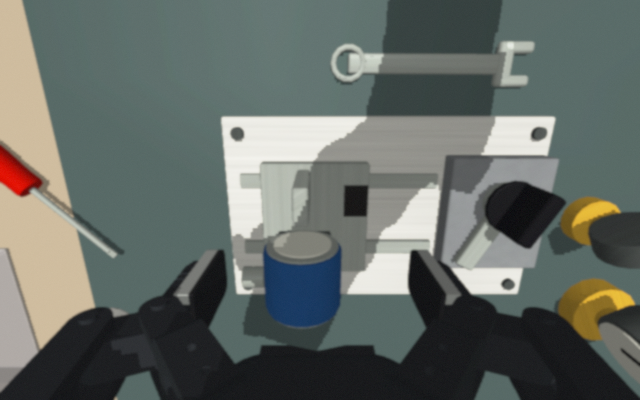

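The wrist view shows the tab at about (300,205), against a predicted (297,208). The transmitter is at (302,278) and the knob at (520,212). I'll go down over the tab.

Emit:
move_arm(rows=[0.1, -1.2, 2, 0, 0.1, -1.2, 5, 0, 0.1, -1.2, 8, 0, 0.1, -1.2, 10, 0, 0.1, -1.2, 10, 0, 0.1, -1.2, 10, 0])

```text
clock: 3.08
tcp_pos: [0.4592, -0.1857, 0.0838]
orientation: [-0.01, 3.14, -0.0]
contact_force: [-0.2, -0.1, 0.2]
grip_width: 0.0856
gripper_force: 0.0
```

Emit:
move_arm(rows=[0, 0, 0, 0, 0, 0, 0, 0, 0, 0, 0, 0, 0, 0, 0, 0, 0, 0, 0, 0, 0, 0, 0, 0, 0, 0, 0, 0, 0, 0, 0, 0], fingers=0, newtons=30)

```text
clock: 4.08
tcp_pos: [0.4583, -0.186, 0.083]
orientation: [-0.009, 3.142, 0.0]
contact_force: [-1.5, 0.4, 6.5]
grip_width: 0.012
gripper_force: 31.2
```

Run:
```python
from h import *; from bench import r
o=r.get_obs(); print(o["clock"],o["tcp_pos"],w2j(o["tcp_pos"]),yaw(o),o["contact_force"]); print(o["grip_width"],o["gripper_force"],tool(o,j2w(-.035,-.005),.08))
```

```text
4.075 [ 0.45830621 -0.18603449  0.08300044] [-0.03486616 -0.07722294] 90.31521518420834 [-1.45645606  0.39455878  6.51189215]
0.012044891463507854 31.221120357513428 [0.02 7.22 0.3 ]
```

Emit:
move_arm(rows=[0, 1, 0, 0, 0, 2.5, 0, 0, 0, 4, 0, 0, 0, 5.5, 0, 0, 0, 6.5, 0, 0, 0, 6.8, 0, 0, 0, 7, 0, 0, 0, 7.1, 0, 0, 0, 7.2, 0, 0, 0, 7.2, 0, 0])

```text
clock: 5.32
tcp_pos: [0.4579, -0.1131, 0.083]
orientation: [-0.01, 3.142, 0.0]
contact_force: [-1.5, -2.2, 5.3]
grip_width: 0.0115
gripper_force: 31.4
```

Run:
```python
from h import *; from bench import r
o=r.get_obs(); print(o["clock"],o["tcp_pos"],w2j(o["tcp_pos"]),yaw(o),o["contact_force"]); print(o["grip_width"],o["gripper_force"])
```

```text
5.325 [ 0.45785358 -0.11311677  0.08298714] [-0.03487336 -0.00430383] 90.34863370382217 [-1.54803683 -2.21367313  5.29637441]
0.011530573190451083 31.436941623687744
```

Emit:
move_arm(rows=[0, 0.1, 0, 0, 0, 0.2, 0, 0, 0, 0.3, 0, 0, 0, 0.4, 0, 0, 0, 0.4, 0, 0])

```text
clock: 5.95
tcp_pos: [0.4579, -0.1126, 0.083]
orientation: [-0.005, 3.14, -0.006]
contact_force: [-0.8, -13.7, 1.1]
grip_width: 0.0117
gripper_force: 30.8
```

Contact at the stop: the force rose to 14 N and the tab is at jig y −4 mm. Now I'll release and lift.

Emit:
move_arm(rows=[0, 0, 0, 0, 0, 0, 0, 0, 0, 0, 0, 0, 0, 0, 0, 0], fingers=0.7)

```text
clock: 6.45
tcp_pos: [0.4579, -0.1095, 0.0828]
orientation: [0.01, -3.141, -0.001]
contact_force: [0.4, -0.3, 0.2]
grip_width: 0.0596
gripper_force: 0.0
```

Emit:
move_arm(rows=[0, -0.3, -2, 0, 0, -0.3, -6, 0, 0, -0.3, -10, 0, 0, -0.3, -10, 0])

```text
clock: 6.95
tcp_pos: [0.4598, -0.1131, 0.1854]
orientation: [-0.009, 3.136, 0.0]
contact_force: [-0.9, -0.5, -0.4]
grip_width: 0.0598
gripper_force: 0.0
```

Run:
```python
from h import *; from bench import r
o=r.get_obs(); print(o["clock"],o["tcp_pos"],yaw(o),o["grip_width"]); print(tool(o,j2w(-.02,.105),.18))
q=r.camera_params("top"); t=r.grab_frame("top"); p=r.camera_params("wrist"); w=r.grab_frame("wrist")
print("knob px",pix(p,[*j2w(-.02,.105),.088]),"edges",pix(p,[*j2w(-.03,.055),.032]))
cv2.imwrite("pics/w2.png",w)
```

```text
6.95 [ 0.45981992 -0.11314969  0.18543277] 90.32561472930261 0.05981418998444016
[-1.28 10.94  0.55]
knob px [459.91800471 223.27951543] edges [380.21268906 190.07440656]
```

View pics/w2.png

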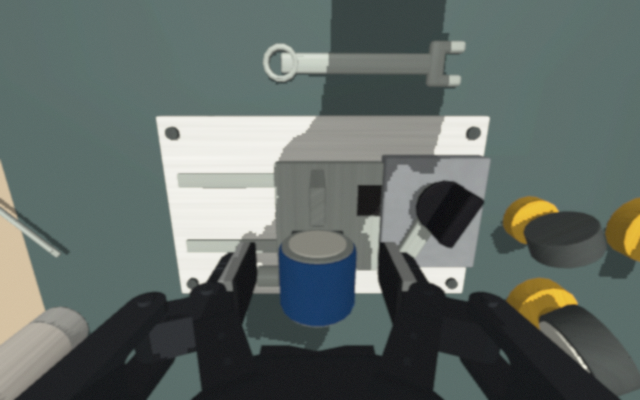

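The carriage sits against the block, and the knob's bar is at about (462,221), against a predicted (460,223). I'll move over the knob, aligned with the bar.

Emit:
move_arm(rows=[-0.3, 3, 0, 7, -0.7, 6, 0, 14, -1.3, 9, 0, 21, -1.3, 10.9, 0, 28, -1.3, 10.9, 1, 28, -1.3, 10.9, 4, 28, -1.3, 10.9, 4, 28])

```text
clock: 7.92
tcp_pos: [0.4678, -0.0053, 0.1403]
orientation: [-0.749, -3.045, 0.005]
contact_force: [-0.1, 0.4, 0.8]
grip_width: 0.0597
gripper_force: 0.0
```

Run:
```python
from h import *; from bench import r
o=r.get_obs(); print(o["clock"],o["tcp_pos"],yaw(o),o["grip_width"]); print(tool(o,j2w(-.02,.105),.079))
p=r.camera_params("wrist"); w=r.grab_frame("wrist"); k=j2w(-.02,.105); u=np.deg2rad(-27.8); d=np.array([np.cos(u),np.sin(u)])*.023; n=np.array([-d[1],d[0]])/.023*.007
c=np.array([pix(p,[*(k+s*d+t*n),.088]) for s,t in((1,1),(1,-1),(-1,-1),(-1,1))])
cv2.polylines(w,[np.round(c).astype(int)],1,(0,0,255),1); cv2.imwrite("pics/w3.png",w)
```

```text
7.925 [ 0.4677982  -0.00533424  0.14029982] 62.36416849592948 0.0596942161993144
[-0.33  0.37  6.13]
```

View pics/w3.png

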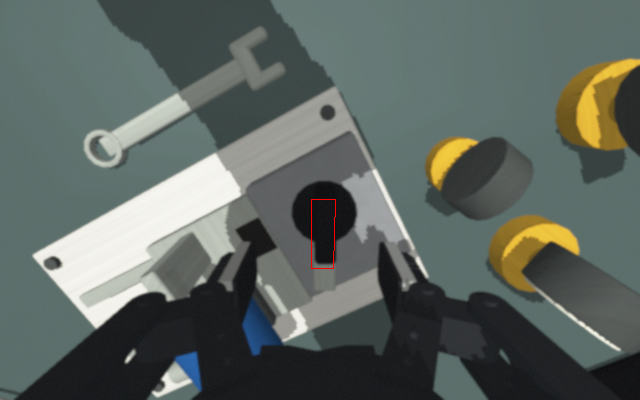

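The drawn bar outline coincides with the knob at (324,232), so the alignment is good. I'll descend and grip.

Emit:
move_arm(rows=[-0.3, 0.3, 2, 0, -0.3, 0.3, 4, 0, -0.3, 0.3, 5.5, 0, -0.3, 0.3, 6.1, 0, -0.3, 0.3, 6.1, 0])

```text
clock: 8.6
tcp_pos: [0.4744, -0.0029, 0.0819]
orientation: [-0.752, -3.05, 0.0]
contact_force: [-0.0, -0.2, -0.1]
grip_width: 0.0603
gripper_force: 0.0
```

Emit:
move_arm(rows=[0, 0, 0, 0, 0, 0, 0, 0, 0, 0, 0, 0, 0, 0, 0, 0, 0, 0, 0, 0, 0, 0, 0, 0], fingers=0, newtons=40)

```text
clock: 9.35
tcp_pos: [0.4742, -0.0033, 0.0824]
orientation: [0.752, 3.05, -0.0]
contact_force: [-2.9, -2.2, 6.3]
grip_width: 0.0129
gripper_force: 40.1
```

Run:
```python
from h import *; from bench import r
o=r.get_obs(); print(o["clock"],o["tcp_pos"],yaw(o),o["grip_width"],o["gripper_force"],o["contact_force"],o["moment"],o["joints"]); print(tool(o,j2w(-.02,.105),.079))
```

```text
9.35 [ 0.47420886 -0.0032592   0.08238606] 62.28443092521415 0.01285244332661388 40.11192262172699 [-2.85786271 -2.22364199  6.25984099] [-0.37452622  0.451829    0.04427177] [-0.40098222  0.4185858   0.33533146  2.17925091 -0.24683565  0.57861391
  1.20224907]
[ 0.17 -0.14  0.34]
```

Emit:
move_arm(rows=[0, 0, 0, 8, 0, -0.1, 0, 16, 0, -0.1, 0, 24, 0, -0.1, 0, 32, 0, -0.1, 0, 40, 0, -0.2, 0, 48, 0, -0.2, 0, 55, 0, -0.2, 0, 60, 0, -0.2, 0, 64, 0, -0.2, 0, 64])

```text
clock: 10.6
tcp_pos: [0.4729, -0.0043, 0.0824]
orientation: [-2.254, -2.187, 0.0]
contact_force: [-4.6, 0.2, 10.6]
grip_width: 0.0134
gripper_force: 40.8
```

Run:
```python
from h import *; from bench import r
o=r.get_obs(); print(o["clock"],o["tcp_pos"],yaw(o),o["grip_width"],o["gripper_force"],o["contact_force"],o["moment"]); print(tool(o,j2w(-.02,.105),.079))
```

```text
10.6 [ 0.47287295 -0.00433884  0.0823652 ] -1.7228673045623022 0.013356030540045047 40.799052715301514 [-4.63780905  0.24457083 10.5992338 ] [ 0.02557547  0.80177309 -0.00396621]
[ 0.06 -0.08  0.34]
```

Emit:
move_arm(rows=[0, 0, 0, 0, 0, 0, 0, 0, 0, 0, 0, 0, 0, 0, 0, 0], fingers=0.6)

```text
clock: 11.1
tcp_pos: [0.4734, -0.0045, 0.0818]
orientation: [-2.254, -2.189, -0.0]
contact_force: [0.2, 0.1, 0.8]
grip_width: 0.0512
gripper_force: 0.0
```

Emit:
move_arm(rows=[0, 0, -2, 0, 0, 0, -6, 0, 0, 0, -12, 0, 0, 0, -15, 0, 0, 0, -15, 0, 0, 0, -15, 0])

```text
clock: 11.85
tcp_pos: [0.4728, -0.0042, 0.2311]
orientation: [-2.253, -2.188, 0.001]
contact_force: [-0.3, 0.1, -0.7]
grip_width: 0.0511
gripper_force: 0.0
```

Run:
```python
from h import *; from bench import r
o=r.get_obs(); print(o["clock"],o["tcp_pos"],o["contact_force"])
w=r.grab_frame("wrist"); s=r.grab_frame("scene")
cv2.imwrite("pics/f.png",np.vstack([cv2.resize(w,(480,300)),cv2.resize(s[120:275,190:438],(480,300))]))
```

```text
11.85 [ 0.47275821 -0.00422766  0.23106418] [-0.29320171  0.10517052 -0.66491897]
```

View pics/f.png

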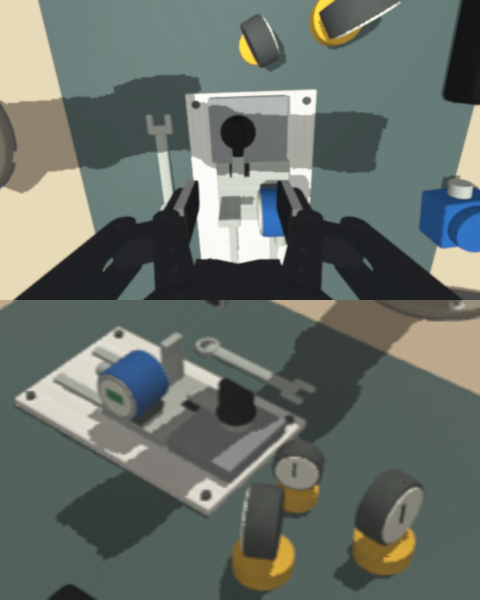

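The carriage is against the block, the clamp arm at (238,165) lies over the black pad along jig −y, and all the gauges stand upright. The gripper is clear, so I'll hand in.

```bash
python3 -c "
from bench import r
print(r.hand_in())"
```

```text
the job is handed in; nothing more can be done
None
```

I handed the job in at about 12 s; no verdict came back, but the last pictures show the carriage home against the block, the clamp arm over the carriage's black pad (knob at about 1.44 rad) and the gauge upright.

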